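# Load the vent housings into the check fixture

### The job

Load the check fixture: set the T-shaped and the L-shaped black vent housing, right side up, fully home in the foam pockets of their own shape, lowering them in rather than dropping them. When both are seated, turn the steel turn-button between the nests counter-clockwise to its stop, so that it lies square across and its ends cover both housings. Do not disturb the clip bin, the brush or the tape roll.

Things in the scene. Friction and masses are not known exactly. Their poses are not given: they have to be found in the camera images.
- housing_t: T-shaped black plastic housing, 110 to 225 g. Flange 22 mm thick: crossbar 40 (x) by 100 mm (y), plus a stem 40 mm wide from it out to x = 60, mid-way (y -20 to 20). On the flange a louvred collar to grip: 30 (x) by 40 (y) by 34 mm high (z 22 to 56), centred at x = 10, y = 0. Origin: underside, centre of the crossbar; z up. Starts flat on the bench.
- housing_l: L-shaped black plastic housing, 110 to 225 g. Flange 22 mm thick: crossbar 40 (x) by 100 mm (y), plus a stem 40 mm wide from it out to x = 60, at the +y end (y 10 to 50). On the flange a louvred collar to grip: 30 (x) by 40 (y) by 34 mm high (z 22 to 56), centred at x = 10, y = 0. Origin: underside, centre of the crossbar; z up. Starts flat on the bench.
- nest_t_pocket (a point): T-shaped pocket in a pale foam nest on the fixture: point on its floor (18 mm above the bench) where the T housing's origin lies when home, same axes. Outline of the flange with 2.5 mm to spare all round, 18 mm deep, rim with 5 mm 45-degree lead-in; flange then 4 mm proud. Nest x -35 to 75, y -65 to 65 mm. Left and right nests may be swapped.
- nest_l_pocket (a point): L-shaped pocket in a pale foam nest on the fixture: point on its floor (18 mm above the bench) where the L housing's origin lies when home, same axes. Outline of the flange with 2.5 mm to spare all round, 18 mm deep, rim with 5 mm 45-degree lead-in; flange then 4 mm proud. Nest x -35 to 75, y -65 to 65 mm. Left and right nests may be swapped.
- fixture: aluminium plate, 140 x 330 x 10 mm, fixed to the bench, bearing both nests and the turn-button's post. Origin: underside, on the post's axis; spans x -50 to 90, y -165 to 165. The pocket points lie at x = 0, y = +90 and -90 mm, with the plate's x direction.
- retainer (a joint): turn-button's angle about its vertical post (rad, grows counter-clockwise from above). 0: bar along the plate's x, in the gap between the nests (open); 1.571: at its stop, along the plate's y, ends over both housings. Starts 0.05 to 0.3. Friction about 0.06 N m; stays where left.
- retainer_grip (a point): turn-button's grip point, on the post's axis, 72 mm above the bench; x along the bar, z up. Steel bar 120 x 24 x 10 mm (44 to 54 mm above the bench; a seated flange's top is at 40) with an upright black grip rib on its middle, 50 mm along the bar, 14 thick, 54 to 84 mm above the bench.
- clip_bin: bystander: clear open plastic bin, 160 x 120 x 55 mm, with orange clips. Origin: centre of its underside.
- brush: bystander: hand brush lying on the bench. Origin: underside, near its middle.
- tape: bystander: roll of tape lying flat, 96 mm across, 24 mm high. Origin: centre of its underside.
There are look-alikes about, which are no part of the job. What is shaped like the housing_l but purple is not meant.

How it is judged:
By the outcome, as a careful person would: the job done as asked, in the order asked, and still so for the second after the job is handed in, with the robot touching nothing.
It also fails if it takes over 67 s, if anything falls off the work surface, if the arm or the gripper's body presses on something with over 40 N, if the wrist force passes 120 N, or if a joint passes its speed limit or range.

### The arm

A 6-joint arm with a two-finger parallel gripper is mounted at the origin on the work surface. World frame = base frame: x ahead of the robot, y to its left, z up, the work surface at z = 0. Lengths are in m, angles in rad, forces in N, time in s.
With the tool pointing down it reaches from about 0.35 to 0.8 m from the base axis. Payload 7.3 kg.
Tool frame: the origin (TCP) lies on the centre line of the jaws, within the pads' length; the fingertips stand 25 mm ahead of it and the grasp point (between the pads) lies 6 mm ahead of it; z points along the fingers, y is the line along which they close (so a half turn about z gives the same grasp; the last joint's range is limited). The gripper opens to 85 mm and grips with 20 to 120 N. Pads are 22 mm wide; open, the fingers measure 114 mm over their backs; the gripper's body (76 mm by 85 mm) begins 54 mm behind the grasp point. The pads swing forward as they close: fully open they stand 13 mm farther back than shut.
Start: joints at [1.036, 0.342, 1.524, -0, 1.275, -0.146], TCP at [0.199, 0.486, 0.256] pointing down, gripper open.
Joint ranges: [-2.53, 2.53], [-0.77, 2.02], [0.04, 2.7], [-1, 4.14], [0.28, 2.66], [-3.11, 3.11]. Speed limits (rad/s): [2.57, 2.57, 3.14, 3.14, 3.14, 3.14].

### API

Orientations are given as a unit quaternion [x, y, z, w].
In Python, from rig import sensors, get_image, arm gives the robot as it stands.
- The arm moves only by the tool apply_moves, never from a script. Its argument "series" is a list that holds one entry, the list of rows, each a list of 7 numbers: the shift along the world's x, y, z in m, then the turn, a rotation vector about the world's x, y, z in rad, then the opening, from 0 (shut) to 1 (fully open). A call has exactly 8 rows; each row is the pose to reach, as a shift and turn from the pose commanded when the call began; what a row does not reach only later rows make up. A row lasts 1/12 s, in which the tool goes at most 41.7 mm and 7.16 degrees, less where a joint would pass 70% of its speed; a pose out of reach is approached as far as the arm can. A call with a gripper value outside its range is refused whole. The fingers move at their own pace and stop on an object; the grip force is fixed at half the most. Time passes only in rows, so rows that repeat a pose let the fingers close, or fill a call up. It gives the time, the measured TCP pose, the force, the opening and the grip force at its end, in the units of the state.
- sensors.get_state(): the state, without advancing time (a new reading comes with each control period).
- get_image(name): name is "scene" or "top" or "wrist"; returns a dict with "image" (480x640x3 uint8, red, green, blue), "fx", "fy", "cx", "cy" (pixels), "view" (4x4, takes a point from world to camera coordinates). Camera axes: x right, y up, looking along -z (the intrinsics and any distortion apply to the point x, -y, -z); pixel columns grow to the right and rows downward; lengths in m; the calibration is good to about 2 mm. A picture is of the moment at which its call begins. There is no depth.
- arm.finish_job(): hands the job in; it is judged then, once.
The state is a dict: "time": time; "q": joint angles; "qvel": joint speeds; "tau": joint torques, N m; "tool_pos": TCP position; "eef_rot": TCP orientation; "ft_force": force on the tool from outside, world axes, zero at the start; "moment": the same for the moment, N m; "width": finger opening in m; "gripper_force": force on a finger pad.
Only numpy, scipy, OpenCV 4.12 (cv2) and the standard library are available. Lean on these libraries where they do the work, as an engineer would, in place of code of your own. Each camera call takes 0.05 s, during which the arm holds its last target. There are 200 camera calls.

## Working session

There is one attempt and no reset: what is moved stays moved. The work goes in short steps, Python scripts to look and compute and a tool call to move; the robot and the scene stay as the last step left them, time stands still between calls to the robot, and variables do not carry over. Pictures are saved under pics/ and viewed, at most 10 in all, crops included, and the job is handed in when it is done.

Besides the shell and the picture viewer there is one more tool, called after ">>>" as name([rows], argument=value, ...), one row to a line, values as JSON. apply_moves: Moves the arm, as the interface text tells. Its arguments: {"type":"object","properties":{"series":{"type":"array"}},"required":["series"]}

```bash
mkdir -p pics; ls
python3 - <<'E'
from rig import sensors,get_image
import cv2,numpy as np,pickle
ims={n:get_image(n) for n in("top","scene")}
pickle.dump(ims,open("ims0.pkl","wb"))
for n,d in ims.items():
    cv2.imwrite(f"pics/{n}0.png",d["image"][:,:,::-1]);print(n,{k:np.round(v,3).tolist() for k,v in d.items() if k!="image"})
print(sensors.get_state())
E
```

```text
pics
top {'fx': 487.589, 'fy': 487.589, 'cx': 319.959, 'cy': 240.178, 'view': [[-0.014, -1.0, -0.002, -0.019], [0.971, -0.014, 0.238, -0.588], [-0.238, 0.001, 0.971, -1.018], [0.0, 0.0, 0.0, 1.0]]}
scene {'fx': 580.381, 'fy': 580.381, 'cx': 309.704, 'cy': 233.841, 'view': [[0.624, 0.782, 0.01, -0.339], [-0.527, 0.411, 0.744, 0.266], [0.577, -0.469, 0.669, -1.638], [0.0, 0.0, 0.0, 1.0]]}
{'time': 0.1, 'q': array([ 1.03601275e+00,  3.42647100e-01,  1.52491687e+00, -9.83917709e-06,
        1.27542708e+00, -1.46005778e-01]), 'qvel': array([ 0.00089632, -0.00060789, -0.0031752 , -0.00088036,  0.00023872,
        0.00196173]), 'tau': array([ 5.94586127e-04, -4.34447551e+01, -2.46490556e+01, -2.86702152e-04,
        4.86978752e-03,  1.50077130e-05]), 'tool_pos': array([0.19882041, 0.48554072, 0.25570014]), 'eef_rot': array([ 1.93165523e-01,  9.81165935e-01, -6.60650856e-04, -2.28998015e-04]), 'ft_force': array([-0.20657524, -0.40565765,  0.70059666]), 'moment': array([-0.01767404, -0.02086412, -0.01343909]), 'gripper_force': 0.0, 'width': 0.08543144487350232}
```

View pics/top0.png

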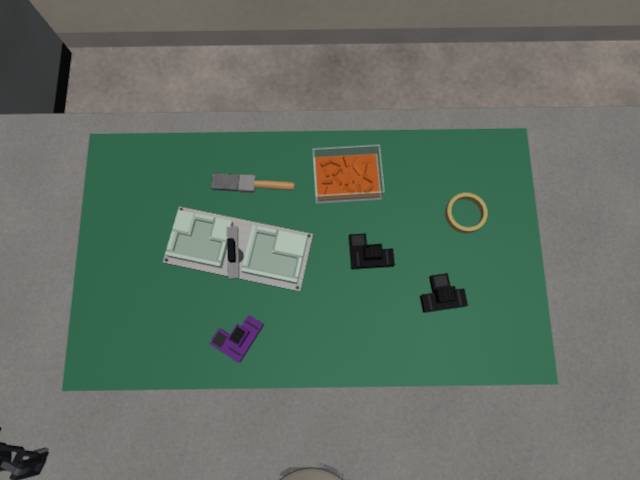

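View pics/scene0.png

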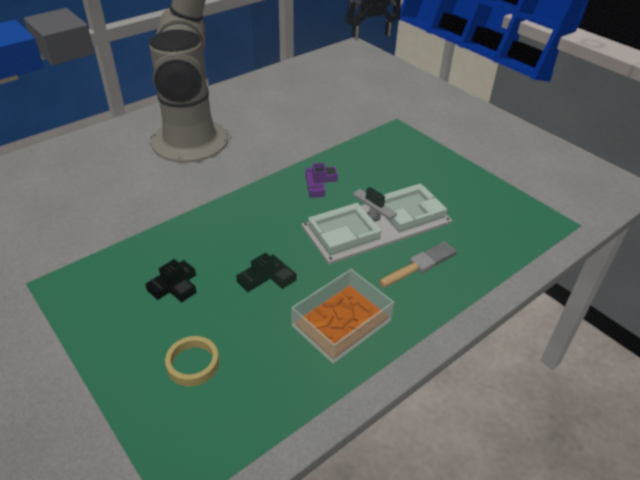

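```bash
cat > h.py <<'E'
import numpy as np,cv2
from scipy.optimize import minimize
def proj(d,P):
    P=np.atleast_2d(P);c=P@d["view"][:3,:3].T+d["view"][:3,3]
    return np.c_[d["fx"]*c[:,0]/-c[:,2]+d["cx"],d["fy"]*-c[:,1]/-c[:,2]+d["cy"]]
def ray(d,u,v,z):
    R=d["view"][:3,:3];o=-R.T@d["view"][:3,3]
    r=R.T@np.array([(u-d["cx"])/d["fx"],-(v-d["cy"])/d["fy"],-1]);return o+r*(z-o[2])/r[2]
def box(x0,x1,y0,y1,z0,z1): return np.array([[x,y,z] for x in(x0,x1) for y in(y0,y1) for z in(z0,z1)])/1e3
T=[box(-20,20,-50,50,0,22),box(20,60,-20,20,0,22),box(-5,25,-20,20,22,56)]
L=[box(-20,20,-50,50,0,22),box(20,60,10,50,0,22),box(-5,25,-20,20,22,56)]
F=[box(-50,90,-165,165,0,10),box(-35,75,25,155,10,36),box(-35,75,-155,-25,10,36)]
def place(B,p,z=0):
    c,s=np.cos(p[2]),np.sin(p[2]);return B@np.array([[c,s,0],[-s,c,0],[0,0,1]])+[p[0],p[1],z]
def sil(d,bs,p,z=0,k=4):
    m=np.zeros((480*k,640*k),np.uint8)
    for b in bs: cv2.fillConvexPoly(m,cv2.convexHull(np.round(proj(d,place(b,p,z))*k+k/2-.5).astype(np.int32)),255)
    return cv2.resize(m,(640,480),interpolation=cv2.INTER_AREA)/255.
def fit(views,bs,p0,z=0):
    def f(p):
        e=0
        for d,m in views:
            s=sil(d,bs,p,z);e+=1-np.minimum(s,m).sum()/np.maximum(s,m).sum()
        return e
    p=np.array(p0,float)
    for st in(.02,.006):
        r=minimize(f,p,method="Nelder-Mead",options=dict(initial_simplex=[p]+[p+np.eye(3)[i]*[st,st,10*st][i] for i in range(3)],xatol=2e-4,fatol=1e-4));p=r.x
    return p,r.fun
def blob(m,uv):
    n,l,st,c=cv2.connectedComponentsWithStats(m.astype(np.uint8));i=1+np.argmin(np.hypot(*(c[1:]-uv).T)+1e3*(st[1:,4]<150));return (l==i).astype(float)
E
cat > m0.py <<'E'
from h import *;import pickle
ims=pickle.load(open("ims0.pkl","rb"));t,s=ims["top"],ims["scene"]
dark=lambda d:(d["image"].max(2)<62)
ng=lambda d:~((d["image"][...,1].astype(int)-d["image"][...,0]>35))
for n,bs,uv,m in(("T",T,(443,295),dark),("L",L,(371,252),dark),("F",F,(238,249),ng)):
    p0=ray(t,*uv,.02);p0[2]=0
    sv=proj(s,[p0[0],p0[1],.02])[0]
    mt,ms=blob(m(t),uv),blob(m(s),sv)
    print(n,mt.sum(),ms.sum(),sv)
    for vs in([(t,mt)],[(s,ms)],[(t,mt),(s,ms)]):
        print(min((fit(vs,bs,(p0[0],p0[1],a)) for a in ([-.3,0,.3])),key=lambda r:r[1]))
i=t["image"][:,:,::-1]
a=cv2.resize(i[200:370,150:330],None,fx=2.1,fy=2.1,interpolation=2);b=cv2.resize(i[200:370,330:510],None,fx=2.1,fy=2.1,interpolation=2)
cv2.imwrite("pics/crop.png",cv2.convertScaleAbs(np.hstack([a,b]),alpha=1.6))
E
python3 m0.py
```

```text
T 1159.0 1382.0 [172.70609216 277.81900362]
(array([ 0.4567946 , -0.30720136,  0.12962591]), np.float64(0.04883293672447353))
(array([ 0.45878556, -0.30712761,  0.12408041]), np.float64(0.08253444903678131))
(array([ 0.45730207, -0.30701669,  0.12982967]), np.float64(0.14274127038913875))
L 1147.0 1280.0 [263.84002577 271.68863348]
(array([ 0.5565939 , -0.14711103,  0.04585199]), np.float64(0.04951702605132213))
(array([ 0.55913204, -0.14869641,  0.09984352]), np.float64(0.10503385533838883))
(array([ 0.55695804, -0.14739708,  0.05601804]), np.float64(0.16167599103922425))
F 8373.0 6865.0 [374.38669419 216.33589996]
(array([ 0.56847928,  0.17062361, -0.22348402]), np.float64(0.01506269736783683))
(array([ 0.57092382,  0.16986341, -0.22505497]), np.float64(0.060341592768954455))
(array([ 0.56891403,  0.17077256, -0.22200971]), np.float64(0.08485983441187495))
```

View pics/crop.png

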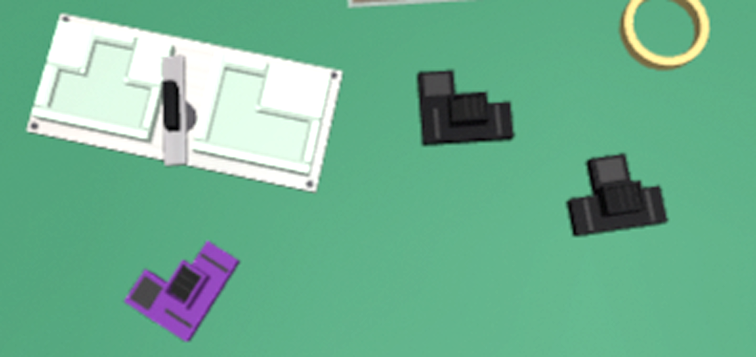

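The T pocket is in the left nest: foam blocks on both sides of the stem, crop (95,85). The L pocket is in the right nest, with one block top right, crop (260,115).

There are two L candidates in the top picture: black at (371,252) and purple at (237,338). The black one is meant, because purple is excluded. The black T is at (443,295). The crop confirms all of this, and the silhouette fits agree within 2–3 mm across the cameras. Setting out.

>>> apply_moves([
  [[0.03, -0.03, 0, 0, 0, -0.06, 1], [0.06, -0.06, 0, 0, 0, -0.12, 1], [0.09, -0.09, 0, 0, 0, -0.2, 1], [0.12, -0.12, 0, 0, 0, -0.28, 1], [0.15, -0.15, 0, 0, 0, -0.36, 1], [0.18, -0.18, 0, 0, 0, -0.44, 1], [0.2, -0.21, 0, 0, 0, -0.5, 1], [0.22, -0.24, 0, 0, 0, -0.56, 1]],
])

```text
time: 0.77
tool_pos: [0.4202, 0.2437, 0.256]
eef_rot: [0.458, 0.889, -0.0, -0.0]
ft_force: [0.7, 0.4, -0.4]
width: 0.0852
gripper_force: 0.0
```

>>> apply_moves([
  [[0.006, -0.04, 0, 0, 0, -0.06, 1], [0.012, -0.08, 0, 0, 0, -0.12, 1], [0.018, -0.12, 0, 0, 0, -0.18, 1], [0.024, -0.16, 0, 0, 0, -0.24, 1], [0.03, -0.2, 0, 0, 0, -0.3, 1], [0.036, -0.24, 0, 0, 0, -0.36, 1], [0.042, -0.28, 0, 0, 0, -0.42, 1], [0.048, -0.32, 0, 0, 0, -0.49, 1]],
])

```text
time: 1.43
tool_pos: [0.4667, -0.0761, 0.2562]
eef_rot: [0.66, 0.751, -0.0, -0.0]
ft_force: [1.0, 0.0, 0.1]
width: 0.0855
gripper_force: 0.0
```

>>> apply_moves([
  [[0, -0.04, 0, 0, 0, 0, 1], [0, -0.08, 0, 0, 0, 0, 1], [0, -0.12, 0, 0, 0, 0, 1], [0, -0.16, -0.01, 0, 0, 0, 1], [0, -0.2, -0.03, 0, 0, 0, 1], [0, -0.232, -0.05, 0, 0, 0, 1], [0, -0.232, -0.05, 0, 0, 0, 1], [0, -0.232, -0.05, 0, 0, 0, 1]],
])

```text
time: 2.1
tool_pos: [0.4658, -0.3073, 0.2041]
eef_rot: [0.66, 0.751, 0.0, -0.002]
ft_force: [-0.4, 0.3, -0.4]
width: 0.0854
gripper_force: 0.0
```

```bash
cat > w.py <<'E'
from h import *;import sys,pickle
from rig import sensors,get_image
d=get_image("wrist");cv2.imwrite(f"pics/{sys.argv[1]}.png",d["image"][:,:,::-1]);pickle.dump(d,open(sys.argv[1]+".pkl","wb"))
s=sensors.get_state();print(np.round(s["tool_pos"],4),np.round(s["eef_rot"],4),np.round(s["ft_force"],1),s["time"])
E
python3 w.py w1
python3 - <<'E'
from h import *;import pickle
d=pickle.load(open("w1.pkl","rb"))
s=sil(d,T,(.457,-.307,.13));e=cv2.Canny((s*255).astype(np.uint8),50,150)
i=d["image"][:,:,::-1].copy();i[e>0]=(0,0,255);cv2.imwrite("pics/w1o.png",i)
E
```

```text
[ 0.4665 -0.3063  0.2054] [ 6.595e-01  7.517e-01  2.000e-04 -1.200e-03] [ 0.3  0.6 -0.1] 2.15
```

View pics/w1o.png

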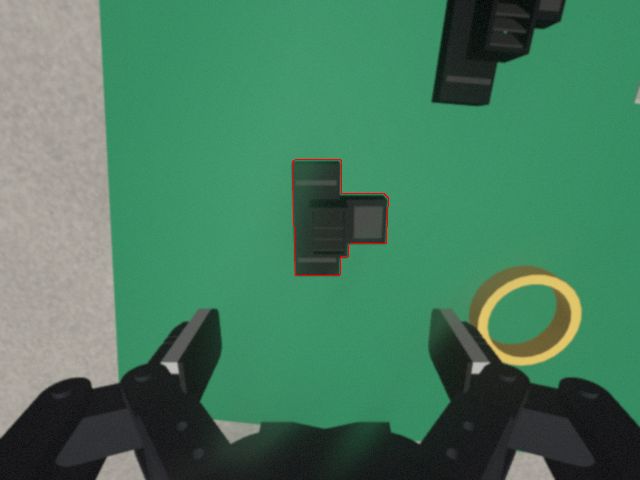

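The overlay matches the T at wrist picture (320,218), with the jaws along its x axis. Descending to grip.

>>> apply_moves([
  [[0, 0, -0.035, 0, 0, 0, 1], [0, 0, -0.07, 0, 0, 0, 1], [0, 0, -0.1, 0, 0, 0, 1], [0, 0, -0.125, 0, 0, 0, 1], [0, 0, -0.142, 0, 0, 0, 1], [0, 0, -0.152, 0, 0, 0, 1], [0, 0, -0.156, 0, 0, 0, 1], [0, 0, -0.156, 0, 0, 0, 0.6]],
])

```text
time: 2.82
tool_pos: [0.4674, -0.3055, 0.0506]
eef_rot: [0.659, 0.753, 0.0, 0.0]
ft_force: [-0.2, 0.9, 0.3]
width: 0.0757
gripper_force: 0.0
```

>>> apply_moves([
  [[0, 0, 0, 0, 0, 0, 0.4], [0, 0, 0, 0, 0, 0, 0.2], [0, 0, 0, 0, 0, 0, 0], [0, 0, 0, 0, 0, 0, 0], [0, 0, 0, 0, 0, 0, 0], [0, 0, 0, 0, 0, 0, 0], [0, 0, 0, 0, 0, 0, 0], [0, 0, 0, 0, 0, 0, 0]],
])

```text
time: 3.48
tool_pos: [0.4676, -0.3066, 0.0515]
eef_rot: [0.659, 0.752, 0.0, 0.001]
ft_force: [-0.8, 1.9, 5.7]
width: 0.0291
gripper_force: 60.0
```

>>> apply_moves([
  [[0, 0, 0.01, 0, 0, 0, 0], [0, 0, 0.03, 0, 0, 0, 0], [0, 0, 0.06, 0, 0, 0, 0], [0, 0, 0.09, 0, 0, 0, 0], [0, 0, 0.12, 0, 0, 0, 0], [0.0, 0.02, 0.13, 0, 0, 0, 0], [0.005, 0.05, 0.13, 0, 0, -0.03, 0], [0.01, 0.08, 0.13, 0, 0, -0.07, 0]],
])

```text
time: 4.15
tool_pos: [0.477, -0.2261, 0.1819]
eef_rot: [0.686, 0.727, 0.0, 0.001]
ft_force: [-0.6, 1.8, -2.8]
width: 0.0289
gripper_force: 59.5
```

>>> apply_moves([
  [[0.01, 0.035, 0, 0, 0, -0.03, 0], [0.02, 0.07, 0, 0, 0, -0.06, 0], [0.03, 0.105, 0, 0, 0, -0.09, 0], [0.04, 0.14, 0, 0, 0, -0.12, 0], [0.05, 0.175, 0, 0, 0, -0.15, 0], [0.06, 0.21, 0, 0, 0, -0.18, 0], [0.07, 0.245, 0, 0, 0, -0.21, 0], [0.08, 0.28, 0, 0, 0, -0.24, 0]],
])

```text
time: 4.82
tool_pos: [0.5569, 0.0556, 0.1809]
eef_rot: [0.768, 0.641, -0.0, 0.0]
ft_force: [1.3, -0.5, -0.8]
width: 0.0287
gripper_force: 59.5
```

>>> apply_moves([
  [[0.01, 0.035, 0, 0, 0, -0.01, 0], [0.02, 0.07, 0, 0, 0, -0.02, 0], [0.028, 0.105, 0, 0, 0, -0.03, 0], [0.036, 0.14, 0, 0, 0, -0.04, 0], [0.042, 0.175, 0, 0, 0, -0.042, 0], [0.042, 0.203, 0, 0, 0, -0.042, 0], [0.042, 0.203, -0.02, 0, 0, -0.042, 0], [0.042, 0.203, -0.03, 0, 0, -0.042, 0]],
])

```text
time: 5.48
tool_pos: [0.598, 0.2585, 0.1491]
eef_rot: [0.78, 0.626, -0.001, -0.0]
ft_force: [0.4, -0.7, -2.5]
width: 0.0291
gripper_force: 59.5
```

>>> apply_moves([
  [[0, 0, -0.01, 0, 0, 0, 0], [0, 0, -0.02, 0, 0, 0, 0], [0, 0, -0.03, 0, 0, 0, 0], [0, 0, -0.035, 0, 0, 0, 0], [0, 0, -0.04, 0, 0, 0, 0], [0, 0, -0.04, 0, 0, 0, 0], [0, 0, -0.04, 0, 0, 0, 0], [0, 0, -0.04, 0, 0, 0, 0]],
])

```text
time: 6.15
tool_pos: [0.5994, 0.2568, 0.111]
eef_rot: [0.781, 0.625, 0.001, 0.0]
ft_force: [-0.1, -0.2, -1.1]
width: 0.0293
gripper_force: 59.5
```

```bash
python3 w.py w2
python3 - <<'E'
from h import *;import pickle
d=pickle.load(open("w2.pkl","rb"));i=d["image"][:,:,::-1].copy()
def lines(p,pts,c):
    q=np.round(proj(d,place(np.array(pts)/1e3,p))).astype(int);cv2.polylines(i,[q],1,c,1)
f=(.569,.171,-.222)
for y in(90,-90): lines(f,[(-35,y-65,36),(75,y-65,36),(75,y+65,36),(-35,y+65,36)],(0,0,255))
o=[(-20,-50),(20,-50),(20,-20),(60,-20),(60,20),(20,20),(20,50),(-20,50)]
lines(f,[(x*1.0,y+90,36) for x,y in [(-27.5,-57.5),(27.5,-57.5),(27.5,-27.5),(67.5,-27.5),(67.5,27.5),(27.5,27.5),(27.5,57.5),(-27.5,57.5)]],(255,0,0))
lines((.589,.259,-.222),[(x,y,62) for x,y in o],(0,255,255))
cv2.imwrite("pics/w2o.png",i)
E
```

```text
[0.5994 0.2569 0.111 ] [7.805e-01 6.252e-01 6.000e-04 3.000e-04] [-0.4 -0.4 -1.8] 6.2
```

View pics/w2o.png

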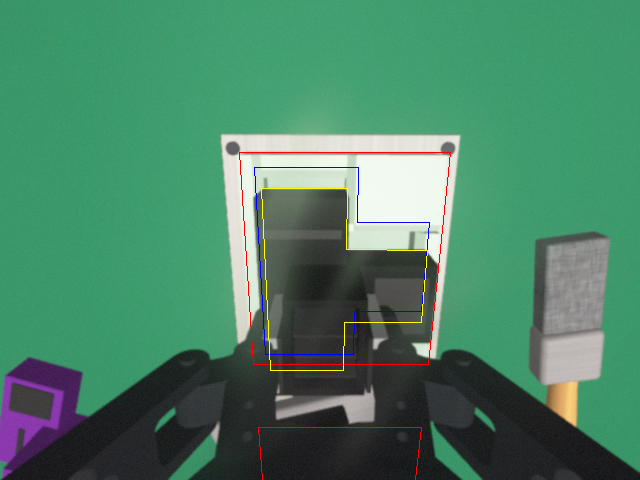

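```bash
cat > ov.py <<'E'
from h import *;import pickle
def ov(name,f,side,held,shape,zt,crop,out,alpha=1.0):
    d=pickle.load(open(name+".pkl","rb"));x0,y0,x1,y1=crop;k=800/(x1-x0)
    i=d["image"][y0:y1,x0:x1,::-1].astype(float)/255;i=cv2.resize(i,None,fx=k,fy=k,interpolation=2);i=np.where(i<.35,i*1.6,.1+np.clip((i-.6)/.4,0,1)**2*.9)*255
    i=i.clip(0,255).astype(np.uint8)
    def ln(p,pts,c):
        q=np.round((proj(d,place(np.array(pts,float)/1e3,p))-[x0,y0])*k).astype(int);cv2.polylines(i,[q],1,c,1)
    y=[(-35,-65),(75,-65),(75,65),(-35,65)]
    ln(f,[(a,b+side*90,36) for a,b in y],(0,0,255))
    def outl(g):
        a,b=(-20,20) if shape=="T" else(10,50)
        r=[(-20-g,-50-g),(20+g,-50-g),(20+g,a-g),(60+g,a-g),(60+g,b+g),(20+g,b+g),(20+g,50+g),(-20-g,50+g)]
        return r
    ln(f,[(a,b+side*90,36) for a,b in outl(7.5)],(255,0,0));ln(f,[(a,b+side*90,18) for a,b in outl(2.5)],(255,0,255))
    if held is not None: ln(held,[(a,b,zt*1e3) for a,b in outl(0)],(0,255,255))
    cv2.imwrite(f"pics/{out}.png",i)
E
python3 -c "
from ov import *
ov('w2',(.569,.171,-.222),1,(.5896,.2591,-.222),'T',.083,(200,120,500,345),'w2p')"
```

```text
(no output)
```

View pics/w2p.png

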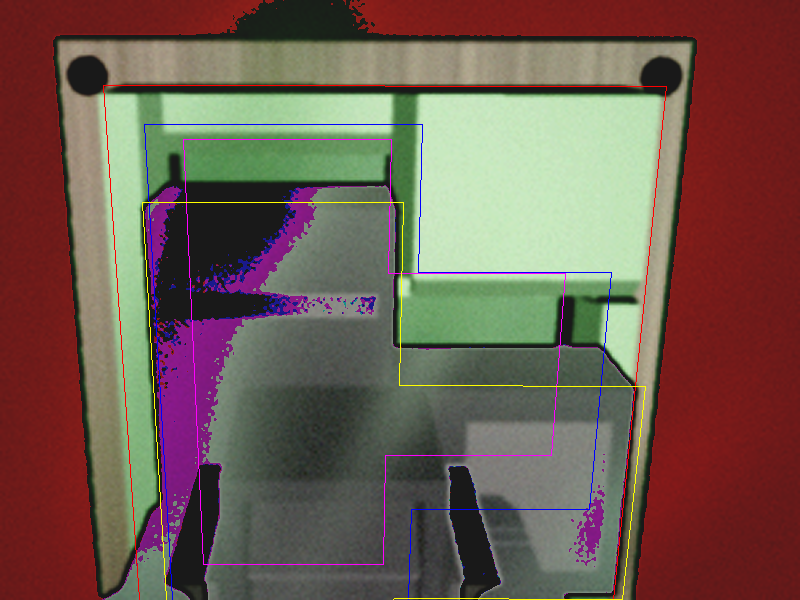

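The wrist view shows the held T aligned over the left pocket. The pocket sits about 1 mm to −y and slightly to −x of my estimate, which is within the lead-in. Correcting and lowering slowly.

>>> apply_moves([
  [[-0.001, -0.001, -0.005, 0, 0, 0, 0], [-0.001, -0.001, -0.01, 0, 0, 0, 0], [-0.001, -0.001, -0.015, 0, 0, 0, 0], [-0.001, -0.001, -0.019, 0, 0, 0, 0], [-0.001, -0.001, -0.022, 0, 0, 0, 0], [-0.001, -0.001, -0.025, 0, 0, 0, 0], [-0.001, -0.001, -0.028, 0, 0, 0, 0], [-0.001, -0.001, -0.03, 0, 0, 0, 0]],
])

```text
time: 6.87
tool_pos: [0.5979, 0.2558, 0.0799]
eef_rot: [0.78, 0.625, -0.0, 0.0]
ft_force: [0.5, -0.3, -1.8]
width: 0.0292
gripper_force: 59.5
```

>>> apply_moves([
  [[0, 0, -0.002, 0, 0, 0, 0], [0, 0, -0.004, 0, 0, 0, 0], [0, 0, -0.006, 0, 0, 0, 0], [0, 0, -0.008, 0, 0, 0, 0], [0, 0, -0.009, 0, 0, 0, 0], [0, 0, -0.01, 0, 0, 0, 0], [0, 0, -0.01, 0, 0, 0, 0], [0, 0, -0.01, 0, 0, 0, 0]],
])

```text
time: 7.53
tool_pos: [0.598, 0.2559, 0.0703]
eef_rot: [0.78, 0.625, 0.0, 0.0]
ft_force: [0.3, -0.1, -1.6]
width: 0.0292
gripper_force: 59.5
```

>>> apply_moves([
  [[0, 0, -0.0005, 0, 0, 0, 0], [0, 0, -0.001, 0, 0, 0, 0], [0, 0, -0.0015, 0, 0, 0, 0], [0, 0, -0.002, 0, 0, 0, 0], [0, 0, -0.0025, 0, 0, 0, 0], [0, 0, -0.003, 0, 0, 0, 0], [0, 0, -0.003, 0, 0, 0, 0], [0, 0, -0.003, 0, 0, 0, 0]],
])

```text
time: 8.2
tool_pos: [0.5981, 0.2559, 0.0695]
eef_rot: [0.78, 0.625, 0.001, 0.0]
ft_force: [-3.8, -1.3, 14.0]
width: 0.0292
gripper_force: 61.4
```

>>> apply_moves([
  [[0, 0, 0.001, 0, 0, 0, 0], [0, 0, 0.002, 0, 0, 0, 0.2], [0, 0, 0.002, 0, 0, 0, 0.6], [0, 0, 0.002, 0, 0, 0, 0.8], [0, 0, 0.002, 0, 0, 0, 0.8], [0, 0, 0.002, 0, 0, 0, 0.8], [0, 0, 0.01, 0, 0, 0, 0.8], [0, 0, 0.03, 0, 0, 0, 0.8]],
])

```text
time: 8.87
tool_pos: [0.5964, 0.2553, 0.095]
eef_rot: [0.78, 0.625, -0.003, -0.001]
ft_force: [1.1, 0.2, 0.0]
width: 0.0681
gripper_force: 0.0
```

>>> apply_moves([
  [[0, 0, 0.035, 0, 0, 0, 1], [0, -0.01, 0.07, 0, 0, 0, 1], [0, -0.04, 0.1, 0, 0, 0, 1], [-0.005, -0.08, 0.103, 0, 0, 0.05, 1], [-0.01, -0.12, 0.103, 0, 0, 0.09, 1], [-0.015, -0.16, 0.103, 0, 0, 0.14, 1], [-0.02, -0.2, 0.103, 0, 0, 0.18, 1], [-0.025, -0.24, 0.103, 0, 0, 0.23, 1]],
])

```text
time: 9.53
tool_pos: [0.5725, 0.0142, 0.2012]
eef_rot: [0.703, 0.711, 0.0, 0.0]
ft_force: [1.3, 0.1, 1.2]
width: 0.0856
gripper_force: 0.0
```

>>> apply_moves([
  [[0, -0.04, 0, 0, 0, 0.042, 1], [-0.002, -0.08, 0, 0, 0, 0.042, 1], [-0.004, -0.12, 0, 0, 0, 0.042, 1], [-0.006, -0.15, 0, 0, 0, 0.042, 1], [-0.006, -0.162, 0, 0, 0, 0.042, 1], [-0.006, -0.162, 0, 0, 0, 0.042, 1], [-0.006, -0.162, 0, 0, 0, 0.042, 1], [-0.006, -0.162, 0, 0, 0, 0.042, 1]],
])

```text
time: 10.2
tool_pos: [0.5671, -0.1448, 0.2005]
eef_rot: [0.688, 0.726, 0.0, -0.0]
ft_force: [-0.8, -0.0, -0.2]
width: 0.0855
gripper_force: 0.0
```

```bash
python3 w.py w3
python3 - <<'E'
from h import *;import pickle
from rig import get_image
d=pickle.load(open("w3.pkl","rb"))
m=d["image"].max(2)<85; m[300:]=0
i=d["image"][:,:,::-1].copy()
b=blob(m,proj(d,[.567,-.147,.02])[0]);print(b.sum())
p,e=fit([(d,b)],L,(.557,-.147,.05));print(p,e)
for q,c in(((.557,-.147,.05),(0,0,255)),(p,(0,255,255))):
    i[cv2.Canny((sil(d,L,q)*255).astype(np.uint8),50,150)>0]=c
t=get_image("top")
pickle.dump(t,open("t3.pkl","wb"))
j=cv2.resize(t["image"][195:300,155:325,::-1],(400,247),interpolation=2)
o=np.zeros((480,800,3),np.uint8);o[:360,:480]=cv2.resize(i,(480,360));o[:198,480:]=cv2.resize(j,(320,198));cv2.imwrite("pics/w3o.png",o)
E
```

```text
[ 0.5672 -0.1445  0.2005] [ 6.879e-01  7.258e-01  2.000e-04 -1.000e-04] [0.7 0.3 0.2] 10.25
7931.0
[ 0.55613371 -0.14886719  0.05519567] 0.05029605388279279
```

View pics/w3o.png

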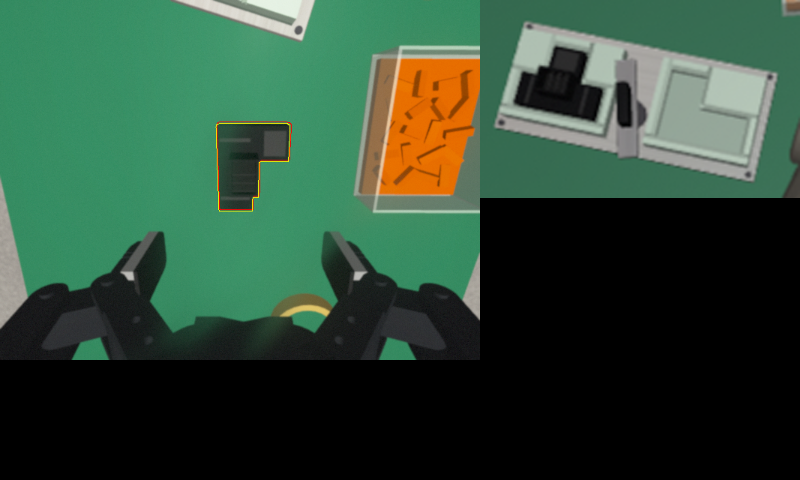

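The top inset shows the T lying flat in the left pocket. The wrist view shows the L under the jaws at (250,165) in the inset, matching the fit. Gripping the L.

>>> apply_moves([
  [[0, -0.002, -0.035, 0, 0, 0, 0.75], [0, -0.002, -0.07, 0, 0, 0, 0.75], [0, -0.002, -0.1, 0, 0, 0, 0.75], [0, -0.002, -0.122, 0, 0, 0, 0.75], [0, -0.002, -0.138, 0, 0, 0, 0.75], [0, -0.002, -0.146, 0, 0, 0, 0.75], [0, -0.002, -0.149, 0, 0, 0, 0.75], [0, -0.002, -0.149, 0, 0, 0, 0.6]],
])

```text
time: 10.97
tool_pos: [0.5672, -0.1475, 0.0513]
eef_rot: [0.688, 0.726, -0.0, -0.0]
ft_force: [0.3, 0.3, 0.3]
width: 0.0532
gripper_force: 0.0
```

>>> apply_moves([
  [[0, 0, 0, 0, 0, 0, 0.4], [0, 0, 0, 0, 0, 0, 0.2], [0, 0, 0, 0, 0, 0, 0], [0, 0, 0, 0, 0, 0, 0], [0, 0, 0, 0, 0, 0, 0], [0, 0, 0, 0, 0, 0, 0], [0, 0, 0, 0, 0, 0, 0], [0, 0, 0, 0, 0, 0, 0]],
])

```text
time: 11.63
tool_pos: [0.568, -0.1484, 0.0529]
eef_rot: [0.689, 0.725, 0.001, 0.001]
ft_force: [0.1, 0.5, 6.8]
width: 0.0292
gripper_force: 60.7
```

>>> apply_moves([
  [[0, 0, 0.01, 0, 0, 0, 0], [0, 0, 0.03, 0, 0, 0, 0], [0, 0, 0.06, 0, 0, 0, 0], [0, 0, 0.09, 0, 0, 0, 0], [0, 0.01, 0.115, 0, 0, 0, 0], [0, 0.03, 0.129, 0, 0, -0.03, 0], [-0.002, 0.06, 0.129, 0, 0, -0.06, 0], [-0.004, 0.09, 0.129, 0, 0, -0.1, 0]],
])

```text
time: 12.3
tool_pos: [0.5632, -0.058, 0.1823]
eef_rot: [0.725, 0.689, 0.001, 0.001]
ft_force: [0.7, 0.6, -1.8]
width: 0.0291
gripper_force: 59.8
```

>>> apply_moves([
  [[-0.001, 0.03, 0, 0, 0, -0.04, 0], [-0.002, 0.06, 0, 0, 0, -0.08, 0], [-0.003, 0.09, 0, 0, 0, -0.12, 0], [-0.004, 0.115, 0, 0, 0, -0.15, 0], [-0.005, 0.13, 0, 0, 0, -0.172, 0], [-0.005, 0.138, -0.01, 0, 0, -0.172, 0], [-0.005, 0.138, -0.03, 0, 0, -0.172, 0], [-0.005, 0.138, -0.045, 0, 0, -0.172, 0]],
])

```text
time: 12.97
tool_pos: [0.5576, 0.08, 0.1343]
eef_rot: [0.78, 0.626, -0.0, 0.0]
ft_force: [-0.3, -0.5, -1.1]
width: 0.0291
gripper_force: 59.8
```

>>> apply_moves([
  [[0, 0, -0.01, 0, 0, 0, 0], [0, 0, -0.018, 0, 0, 0, 0], [0, 0, -0.023, 0, 0, 0, 0], [0, 0, -0.025, 0, 0, 0, 0], [0, 0, -0.025, 0, 0, 0, 0], [0, 0, -0.025, 0, 0, 0, 0], [0, 0, -0.025, 0, 0, 0, 0], [0, 0, -0.025, 0, 0, 0, 0]],
])

```text
time: 13.63
tool_pos: [0.5584, 0.0798, 0.111]
eef_rot: [0.78, 0.625, 0.001, 0.0]
ft_force: [-0.3, 0.1, -1.7]
width: 0.0292
gripper_force: 59.7
```

```bash
python3 w.py w4; python3 -c "
from ov import *
ov('w4',(.5682,.170,-.222),-1,(.5484,.0822,-.222),'L',.079,(180,120,500,360),'w4p')"
```

```text
[0.5583 0.0798 0.1108] [7.804e-01 6.252e-01 4.000e-04 4.000e-04] [ 0.3 -0.4 -2. ] 13.6833
```

View pics/w4p.png

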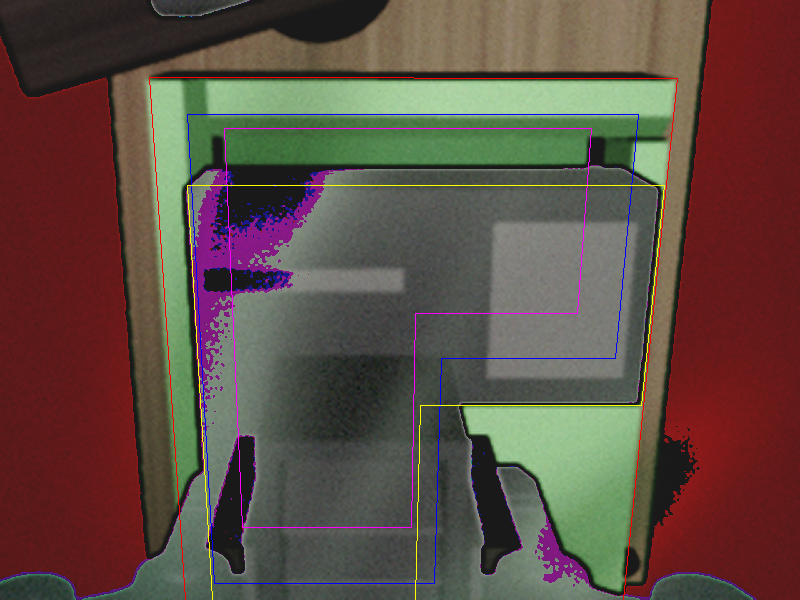

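The overlay fits the nest and the held L within about 1 mm. Lowering.

>>> apply_moves([
  [[0, 0, -0.005, 0, 0, 0, 0], [0, 0, -0.01, 0, 0, 0, 0], [0, 0, -0.015, 0, 0, 0, 0], [0, 0, -0.019, 0, 0, 0, 0], [0, 0, -0.022, 0, 0, 0, 0], [0, 0, -0.025, 0, 0, 0, 0], [0, 0, -0.028, 0, 0, 0, 0], [0, 0, -0.03, 0, 0, 0, 0]],
])

```text
time: 14.35
tool_pos: [0.5579, 0.0798, 0.0799]
eef_rot: [0.78, 0.625, -0.0, -0.0]
ft_force: [-0.3, -0.9, -1.6]
width: 0.029
gripper_force: 59.7
```

>>> apply_moves([
  [[0, 0, -0.002, 0, 0, 0, 0], [0, 0, -0.004, 0, 0, 0, 0], [0, 0, -0.006, 0, 0, 0, 0], [0, 0, -0.007, 0, 0, 0, 0], [0, 0, -0.008, 0, 0, 0, 0], [0, 0, -0.009, 0, 0, 0, 0], [0, 0, -0.01, 0, 0, 0, 0], [0, 0, -0.01, 0, 0, 0, 0]],
])

```text
time: 15.02
tool_pos: [0.558, 0.0799, 0.0709]
eef_rot: [0.78, 0.625, 0.0, 0.0]
ft_force: [-2.3, 0.8, 3.3]
width: 0.0295
gripper_force: 60.1
```

>>> apply_moves([
  [[0, 0, -0.0005, 0, 0, 0, 0], [0, 0, -0.001, 0, 0, 0, 0], [0, 0, -0.0015, 0, 0, 0, 0], [0, 0, -0.002, 0, 0, 0, 0], [0, 0, -0.002, 0, 0, 0, 0], [0, 0, -0.002, 0, 0, 0, 0], [0, 0, -0.002, 0, 0, 0, 0], [0, 0, -0.002, 0, 0, 0, 0]],
])

```text
time: 15.68
tool_pos: [0.558, 0.0799, 0.0708]
eef_rot: [0.78, 0.625, 0.0, 0.0]
ft_force: [-9.0, -0.8, 20.1]
width: 0.029
gripper_force: 62.5
```

>>> apply_moves([
  [[0, 0, 0.002, 0, 0, 0, 0], [0, 0, 0.003, 0, 0, 0, 0.2], [0, 0, 0.003, 0, 0, 0, 0.5], [0, 0, 0.003, 0, 0, 0, 0.7], [0, 0, 0.003, 0, 0, 0, 0.7], [0, 0, 0.003, 0, 0, 0, 0.7], [0, 0, 0.01, 0, 0, 0, 0.7], [0, 0, 0.03, 0, 0, 0, 0.7]],
])

```text
time: 16.35
tool_pos: [0.5563, 0.0798, 0.0963]
eef_rot: [0.78, 0.625, -0.002, -0.002]
ft_force: [0.7, 0.4, -0.2]
width: 0.0598
gripper_force: 0.0
```

>>> apply_moves([
  [[0, 0, 0.03, 0, 0, 0, 0.7], [0, 0, 0.065, 0, 0, 0, 0.7], [0, 0, 0.1, 0, 0, -0.1, 0.7], [0, 0.01, 0.122, 0, 0, -0.22, 0.7], [0, 0.03, 0.122, 0, 0, -0.34, 0.7], [0.003, 0.05, 0.122, 0, 0, -0.46, 0.7], [0.006, 0.07, 0.122, 0, 0, -0.58, 0.7], [0.01, 0.09, 0.122, 0, 0, -0.7, 0.7]],
])

```text
time: 17.02
tool_pos: [0.5679, 0.1707, 0.2212]
eef_rot: [0.949, 0.317, 0.0, 0.0]
ft_force: [0.4, 0.4, -1.2]
width: 0.0595
gripper_force: 0.0
```

>>> apply_moves([
  [[0, 0, 0, 0, 0, -0.12, 0.7], [0, 0, 0, 0, 0, -0.24, 0.7], [0, 0, 0, 0, 0, -0.36, 0.7], [0, 0, 0, 0, 0, -0.48, 0.7], [0, 0, 0, 0, 0, -0.6, 0.7], [0, 0, 0, 0, 0, -0.65, 0.7], [0, 0, 0, 0, 0, -0.65, 0.7], [0, 0, 0, 0, 0, -0.65, 0.7]],
])

```text
time: 17.68
tool_pos: [0.568, 0.1699, 0.2206]
eef_rot: [1.0, 0.001, 0.0, 0.0]
ft_force: [-0.5, 0.4, 0.3]
width: 0.0597
gripper_force: 0.0
```

```bash
python3 w.py w5
python3 - <<'E'
from h import *;import pickle
d=pickle.load(open("w5.pkl","rb"));i=d["image"][:,:,::-1].copy()
# bar angle from earlier unobstructed top views: fit rib
rib=[box(-25,25,-7,7,54,84)]
t=pickle.load(open("t3.pkl","rb"));b=blob((t["image"].max(2)<62)[:, :],proj(t,[.5682,.17,.08])[0])
print(b.sum(),fit([(t,b)],rib,(.5682,.170,0)))
m=d["image"].max(2)<85;b=blob(m,proj(d,[.5682,.17,.084])[0]);print(b.sum());p,e=fit([(d,b)],rib,(.5682,.17,0));print(p,e)
for q,z in((p,54),):
    for B in rib+[box(-60,60,-12,12,44,54)]: i[cv2.Canny((sil(d,[B],q)*255).astype(np.uint8),50,150)>0]=(0,0,255)
cv2.imwrite("pics/w5o.png",i)
E
```

```text
[0.568  0.1698 0.2205] [1.     0.0014 0.     0.    ] [ 0.4 -0.3  0.3] 17.7333
171.0 (array([0.56887378, 0.17126134, 0.13108679]), np.float64(0.1779109783307491))
1162.0
[0.5664336  0.17000329 0.04761517] 0.15591056315359164
```

View pics/w5o.png

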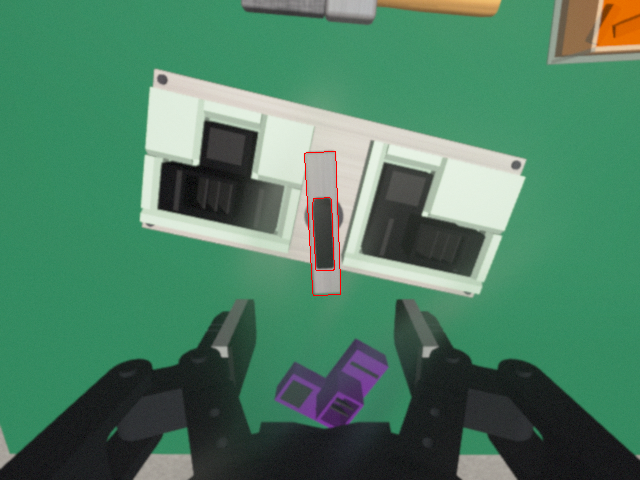

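Both housings sit flat in their pockets: the T at wrist picture (215,190), the L at (425,220). The bar at (322,225) lies about 0.05 rad from world x, so about 1.30 rad is left to the stop. Gripping the rib.

>>> apply_moves([
  [[0, 0, -0.035, 0, 0, 0.05, 0.5], [0, 0, -0.065, 0, 0, 0.05, 0.5], [0, 0, -0.09, 0, 0, 0.05, 0.5], [0, 0, -0.11, 0, 0, 0.05, 0.5], [0, 0, -0.125, 0, 0, 0.05, 0.5], [0, 0, -0.133, 0, 0, 0.05, 0.5], [0, 0, -0.136, 0, 0, 0.05, 0.5], [0, 0, -0.136, 0, 0, 0.05, 0.4]],
])

```text
time: 18.4
tool_pos: [0.568, 0.1698, 0.0842]
eef_rot: [1.0, 0.026, -0.0, 0.0]
ft_force: [-1.0, -0.6, 0.4]
width: 0.0344
gripper_force: 0.0
```

>>> apply_moves([
  [[0, 0, 0, 0, 0, 0, 0.2], [0, 0, 0, 0, 0, 0, 0.1], [0, 0, 0, 0, 0, 0, 0], [0, 0, 0, 0, 0, 0, 0], [0, 0, 0, 0, 0, 0, 0], [0, 0, 0, 0, 0, 0, 0], [0, 0, 0, 0, 0, 0, 0], [0, 0, 0, 0, 0, 0, 0]],
])

```text
time: 19.07
tool_pos: [0.5687, 0.1708, 0.0858]
eef_rot: [1.0, 0.026, 0.001, -0.001]
ft_force: [-0.0, 5.1, 3.2]
width: 0.0126
gripper_force: 59.9
```

>>> apply_moves([
  [[0.0005, 0.001, 0.001, 0, 0, 0.08, 0], [0.0005, 0.001, 0.001, 0, 0, 0.16, 0], [0.0005, 0.001, 0.001, 0, 0, 0.24, 0], [0.0005, 0.001, 0.001, 0, 0, 0.32, 0], [0.0005, 0.001, 0.001, 0, 0, 0.4, 0], [0.0005, 0.001, 0.001, 0, 0, 0.48, 0], [0.0005, 0.001, 0.001, 0, 0, 0.56, 0], [0.0005, 0.001, 0.001, 0, 0, 0.64, 0]],
])

```text
time: 19.73
tool_pos: [0.5687, 0.1709, 0.0858]
eef_rot: [0.94, 0.34, 0.001, 0.0]
ft_force: [-0.1, 2.4, -0.5]
width: 0.0128
gripper_force: 59.3
```

>>> apply_moves([
  [[0, 0, 0, 0, 0, 0.1, 0], [0, 0, 0, 0, 0, 0.2, 0], [0, 0, 0, 0, 0, 0.3, 0], [0, 0, 0, 0, 0, 0.4, 0], [0, 0, 0, 0, 0, 0.48, 0], [0, 0, 0, 0, 0, 0.54, 0], [0, 0, 0, 0, 0, 0.59, 0], [0, 0, 0, 0, 0, 0.62, 0]],
])

```text
time: 20.4
tool_pos: [0.5687, 0.171, 0.0858]
eef_rot: [0.792, 0.611, 0.001, 0.0]
ft_force: [0.7, 1.6, -0.7]
width: 0.0126
gripper_force: 59.3
```

>>> apply_moves([
  [[0, 0, 0, 0, 0, 0.01, 0], [0, 0, 0, 0, 0, 0.02, 0], [0, 0, 0, 0, 0, 0.03, 0], [0, 0, 0, 0, 0, 0.04, 0], [0, 0, 0, 0, 0, 0.05, 0], [0, 0, 0, 0, 0, 0.06, 0], [0, 0, 0, 0, 0, 0.06, 0], [0, 0, 0, 0, 0, 0.06, 0]],
])

```text
time: 21.07
tool_pos: [0.5687, 0.171, 0.0858]
eef_rot: [0.775, 0.633, 0.0, 0.0]
ft_force: [-2.2, 2.7, 4.4]
width: 0.0128
gripper_force: 61.3
```

```bash
python3 -c "
from rig import sensors
import numpy as np
s=sensors.get_state();e=s['eef_rot'];print(e,2*np.arctan2(e[1],e[0])-np.pi/2,s['moment'],s['ft_force'],s['q'])"
```

```text
[7.74519815e-01 6.32549456e-01 4.89696424e-04 3.36009333e-05] -0.2011152002132397 [ 0.51091957  0.08799542 -0.8741303 ] [-2.22399123  2.65529421  4.3974503 ] [1.62809595e-01 6.41525223e-01 1.53434756e+00 5.23281888e-04
 9.64837477e-01 3.63626950e-01]
```

Moment is −0.87 N m, against about 0.06 for friction, so it is on its stop. Easing off, releasing and checking.

>>> apply_moves([
  [[0, 0, 0, 0, 0, -0.005, 0], [0, 0, 0, 0, 0, -0.01, 0], [0, 0, 0, 0, 0, -0.01, 0.1], [0, 0, 0, 0, 0, -0.01, 0.3], [0, 0, 0, 0, 0, -0.01, 0.4], [0, 0, 0, 0, 0, -0.01, 0.4], [0, 0, 0.01, 0, 0, -0.01, 0.4], [0, 0, 0.03, 0, 0, -0.01, 0.4]],
])

```text
time: 21.73
tool_pos: [0.567, 0.1703, 0.1136]
eef_rot: [0.777, 0.629, -0.003, -0.001]
ft_force: [-0.3, 0.6, 0.0]
width: 0.0341
gripper_force: 0.0
```

>>> apply_moves([
  [[0, 0, 0.03, 0, 0, 0, 0.4], [0, 0, 0.06, 0, 0, 0, 0.4], [0, 0, 0.09, 0, 0, 0, 0.4], [0, 0, 0.12, 0, 0, 0, 0.4], [-0.02, -0.03, 0.14, 0, 0, 0, 0.4], [-0.05, -0.06, 0.14, 0, 0, 0, 0.4], [-0.08, -0.09, 0.14, 0, 0, 0, 0.4], [-0.1, -0.12, 0.14, 0, 0, 0, 0.4]],
])

```text
time: 22.4
tool_pos: [0.4661, 0.0501, 0.2562]
eef_rot: [0.777, 0.63, 0.0, 0.0]
ft_force: [1.2, -0.4, 0.3]
width: 0.0345
gripper_force: 0.0
```

>>> apply_moves([
  [[-0.02, -0.03, 0, 0, 0, 0, 0.4], [-0.03, -0.06, 0, 0, 0, 0, 0.4], [-0.04, -0.09, 0, 0, 0, 0, 0.4], [-0.05, -0.12, 0, 0, 0, 0, 0.4], [-0.05, -0.15, 0, 0, 0, 0, 0.4], [-0.05, -0.18, 0, 0, 0, 0, 0.4], [-0.05, -0.18, 0, 0, 0, 0, 0.4], [-0.05, -0.18, 0, 0, 0, 0, 0.4]],
])

```text
time: 23.07
tool_pos: [0.4182, -0.1304, 0.2557]
eef_rot: [0.778, 0.628, 0.0, 0.0]
ft_force: [0.4, 0.1, -0.1]
width: 0.0343
gripper_force: 0.0
```

Run:
```python
from h import *
from rig import get_image
t=get_image("top");s=get_image("scene")
f=(.5685,.1705,-.222)
def crop(d,r,bar=False):
    x0,y0,x1,y1=r;i=cv2.resize(d["image"][y0:y1,x0:x1,::-1],(400,int(400*(y1-y0)/(x1-x0))),interpolation=2)
    k=400/(x1-x0);B=np.array([[-12,-60,54],[12,-60,54],[12,60,54],[-12,60,54]])/1e3
    if bar: cv2.polylines(i,[np.round((proj(d,place(B,f))-[x0,y0])*k).astype(int)],1,(0,0,255),1)
    return i
a=crop(t,(155,195,325,300));a2=crop(t,(155,195,325,300),1);b=crop(s,(290,160,470,270));c=crop(t,(150,120,520,370))
h=280;P=lambda x:cv2.copyMakeBorder(x[:h],0,h-min(h,len(x)),0,0,0)
cv2.imwrite("pics/end.png",np.vstack([np.hstack([P(a),P(a2)]),np.hstack([P(b),P(c)])]))
```

```text
(no output)
```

View pics/end.png

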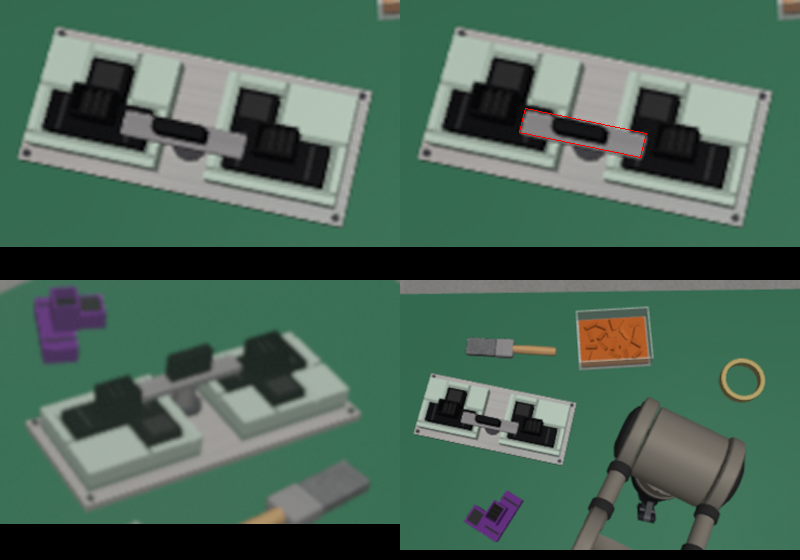

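The end picture shows the bar square across (top right crop, 585,133), matching the predicted outline at its stop. Its ends cover both seated housings, and the bin, brush and tape are untouched. Handing in.

```bash
python3 -c "
from rig import arm
print(arm.finish_job())"
```

```text
the job is handed in; nothing more can be done
None
```

The job is handed in at about 23 s: both housings are seated in their own pockets, and the turn-button is at its stop across both, with the bin, brush and tape untouched in the last picture.

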